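# Press a filter module home in its test jig and hold it there

### The arm

A 6-joint arm with a two-finger parallel gripper is mounted at the origin on the work surface. World frame = base frame: x ahead of the robot, y to its left, z up, the work surface at z = 0. Lengths are in m, angles in degrees, forces in N, time in s.
With the tool pointing down it reaches from about 0.4 to 0.925 m from the base axis. Payload 12.5 kg.
Tool frame: the origin (TCP) lies midway between the tips of the shut fingers; the grasp point (between the pads) lies 19 mm behind it (bot.pinch_z is the distance from the TCP to the grasp point, in m); z points along the fingers, y is the direction in which the jaws open and shut (so a half turn about z gives the same grasp; the last joint's range is limited). The gripper opens to 95 mm and grips with 3 to 60 N. Pads are 20 mm wide; open, the fingers measure 119 mm over their backs; the gripper's body (75 mm by 180 mm) begins 59 mm behind the grasp point.
Start: joints at [-75.894, 28.126, 89.318, -0, 62.55, -6.05], TCP at [0.215, -0.587, 0.215] pointing down, gripper open.
Joint ranges: [-177.58, 177.58], [-47.91, 125.51], [2.72, 160], [-65.01, 245.01], [3.68, 167.84], [-153.87, 153.87]. Speed limits (degrees/s): [127.2, 127.2, 159.86, 180, 180, 180].

### API

Orientations are given as [roll, pitch, yaw] about the fixed x, y, z axes, in that order (R = Rz(yaw) Ry(pitch) Rx(roll)).
In Python, from bench import bot gives the robot as it stands.
- The arm moves only by the tool arm_command, never from a script. Its argument "deltas" is a list of rows, each a list of 7 numbers: the shift along the tool's x, y, z in mm, then the turn, a rotation vector about the tool's x, y, z in rad, then the closure, from -1 (fully open) to 1 (shut). A call has 1 to 5 rows; each row is the pose to reach, as a shift and turn from the pose commanded when the call began, along the tool's axes at that moment; what a row does not reach only later rows make up. A row lasts 1/8 s, in which the tool goes at most 62.5 mm and 10.7 degrees, less where a joint would pass 70% of its speed; a pose out of reach is approached as far as the arm can. A call with a gripper value outside its range is refused whole. The fingers move at their own pace and stop on an object; "newtons" is the grip in N (left out, the last holds). Time passes only in rows, so rows that repeat a pose let the fingers close. It gives the time, the measured TCP pose, the force and the opening at its end, in the units of the state.
- bot.get_obs(): the state, without advancing time (a new reading comes with each control period).
- bot.snapshot(name): name is "scene" or "side" or "wrist"; returns a dict with "frame" (420x560x3 uint8, red, green, blue), "depth" (420x560 float32, m along the optical axis (not along the pixel's ray), 0 where there is no reading), "intrinsics" (3x3 intrinsics, pixels), "R" (3x3) and "t" (3): a world point X has camera coordinates R X + t. Camera axes: x right, y down, z forward; pixel columns grow to the right and rows downward; lengths in m; the calibration is good to about 2 mm. A picture is of the moment at which its call begins.
- bot.job_done(): hands the job in, once; it reports no verdict.
The state is a dict: "clock": time; "qpos": joint angles; "dq": joint speeds; "tau": joint torques, N m; "tcp_pos": TCP position; "tcp_rot": TCP orientation; "wrist_force": force on the tool from outside, world axes, zero at the start; "torque": the same for the moment, N m; "grip_width": finger opening in m.
Only numpy, scipy, OpenCV 4.12 (cv2) and the standard library are available. Lean on these libraries where they do the work, as an engineer would, in place of code of your own. Each camera call takes 0.05 s, during which the arm holds its last target.

### The job

Set the flanged aluminium filter module flat on the bed of the test jig, its tall side facing the fence and its plain end butted against the stop block. Then push it slantwise with the fingertips (the corner above its flange takes such a push), pressing it against fence and bed together so that both spring pins go in and it sits square and flush on both, and finish while still holding that firm push; do not let go. Use a hand's force, not brute force, and leave the other things on the bench alone.

Things in the scene. Friction and masses are not known exactly. Their poses are not given: they have to be found in the camera images.
- module_center (a point): Centre of the tall body of the loose aluminium filter module (0.28-0.44 kg), 18 mm above its underside. L-section: tall body 42 (x) by 110 (y) by 36 mm high; on its -x side a low flange, x -21 to -51 mm, 110 mm long, 8 mm thick, level with the underside, forming an open inside corner. The module's own axes, z up. Starts flat on the bench (z = 0).
- module_foot (a point): Middle of the lower edge of the module's tall +x side (the side away from the flange), at underside height: 21 mm in +x and 18 mm down from module_center.
- module_end (a point): Middle of the lower edge of the tall body at the module's plain +y end: 55 mm in +y and 18 mm down from module_center. At the other (-y) end a round brass connector, 9 mm thick, sticks out 12 mm.
- jig: Test jig, screwed down; origin under its middle, at bench height (z = 0). A flat bed 164 (x) by 224 mm (y), its top 14 mm above the bench, carries a fence and a stop block. A module that is home has its axes along the jig's, its centre at x = +29, y = +10 mm, 32 mm above the bench, its flange towards the jig's -x.
- bed: The jig's bed plate; this point is the middle of its underside, 8 mm below its top. Same axes as the jig. The module drags on it with a friction coefficient of about 0.5 to 0.75, so the push towards the fence must beat the pins and that drag.
- fence: Steel fence along the jig's y: 20 mm thick, 200 long, 30 high. This point is the middle of the lower edge of its working face, on the bed top (jig x = +50 mm). Same axes as the jig; the face looks to -x.
- fence_foot (a point): Point on the fence's face at bed-top height, where module_foot lies when the module is home. Same axes as the jig.
- stop_foot (a point): Middle of the lower edge of the stop block's working face, at bed-top height (jig x = +15, y = +65 mm). The face looks to -y, is 50 mm wide (x) and 28 mm high; the block is 20 mm thick. Same axes as the jig.
- probe (a joint): The two brass spring pins (8 mm thick, 60 mm apart, 16 mm above the bed) that stick out 5 mm from the fence face. They move as one: 0 m = fully out, 0.005 m = pushed in level with the fence face. They resist with about 2 N at first and 5.6 N when level, and push the module back off the fence when it is let go.
- block: Bystander: wooden block 50 x 70 x 28 mm with a black connector on top; origin under its middle.
- wrench: Bystander: a steel wrench lying on the bench.
- case: Bystander: a closed black case 90 x 130 x 40 mm; origin under its middle.
- bin: Bystander: an open blue bin 120 x 160 x 60 mm; origin under its middle.
Not all that is in view belongs to the job. Leave any green look-alike of the part that bears module_center alone.

How it is judged (in metres and radians):
On the way, in this order (a step that is already met when the one before it is completed fails the run):
1. the module stands flat on the jig's bed, still clear of the fence (x of module_foot in the frame of fence_foot between -0.12 and -0.006 m and z of module_foot in the frame of fence_foot between -0.003 and 0.002 m and y of module_end in the frame of stop_foot between -0.1 and 0.004 m and angle between module_center's own z axis and vertical below 0.05 rad and contact force between module and bed above 1 N), for 0.2 s.
2. the module is pressed home against fence and bed (x of module_foot in the frame of fence_foot between -0.002 and 0.0015 m and z of module_foot in the frame of fence_foot between -0.002 and 0.0015 m and y of module_end in the frame of stop_foot between -0.005 and 0.003 m and angle between the x axis of module_center and the x axis of jig, either way round below 0.03 rad and angle between module_center's own z axis and vertical below 0.03 rad and value of joint probe above 0.0035 m and contact force between module and fence above 2 N and contact force between module and bed above 7 N and contact force between the fingers and module above 4 N), for 0.3 s.
At the end, for the whole second after the job is handed in: Still pushed through the last second: module within 2 mm of the fence and 1.5 mm of the bed, plain end within 5 mm of the stop, square and level within 0.03 rad, pins in over 3.5 mm, over 2 N on the fence and 7 N on the bed (its weight is at most 4.3 N), pushed by the fingers (over 4 N), at rest (all of step 2 and linear speed of module below 0.01 m/s); the arm keeps its last pose, push and grip.
It fails at once if a bystander is shifted by more than 20 mm (distance of any of block, wrench, case, bin from where it was at the start of the episode above 0.02 m).
It fails at once if brute force: the module is driven into fence or bed with more than 60 N (contact force between module and fence above 60 N or contact force between module and bed above 60 N).
It also fails if it takes over 64 s, if anything falls off the work surface, if the arm or the gripper's body presses on something with over 40 N, if the wrist force passes 120 N, or if a joint passes its speed limit or range.

## Working session

There is one attempt and no reset: what is moved stays moved. The work goes in short steps, Python scripts to look and compute and a tool call to move; the robot and the scene stay as the last step left them, time stands still between calls to the robot, and variables do not carry over. Pictures are saved under pics/ and viewed, and the job is handed in when it is done.

Besides the shell and the picture viewer there is one more tool, called after ">>>" in YAML: its name, and indented under it one key for each argument. arm_command: Moves the arm, as the interface text tells. Its arguments: {"type":"object","properties":{"deltas":{"type":"array"},"newtons":{"type":"number"}},"required":["deltas"]}

```bash
mkdir -p pics; ls
cat > h.py <<'E'
import numpy as np, cv2
from bench import bot
def snap(n,f):
    s=bot.snapshot(n); cv2.imwrite('pics/'+f+'.png',cv2.cvtColor(s['frame'],cv2.COLOR_RGB2BGR)); np.savez('pics/'+f+'.npz',**s); return s
def cloud(s):
    d=s['depth']; K=s['intrinsics']; v,u=np.mgrid[:d.shape[0],:d.shape[1]]
    p=np.stack([(u-K[0,2])/K[0,0]*d,(v-K[1,2])/K[1,1]*d,d],-1)
    w=(p-s['t'])@s['R']; w[d==0]=np.nan; return w
E
python3 - <<'E'
from h import *
for n in ['scene','side','wrist']: 
    s=snap(n,n+'0'); print(n,(-s['R'].T@s['t']).round(3),s['R'][2].round(2))
print(bot.get_obs())
E
```

```text
pics
scene [1.641 0.059 1.11 ] [-0.72 -0.02 -0.7 ]
side [ 0.151 -0.9    1.319] [ 0.25  0.56 -0.79]
wrist [ 0.285 -0.561  0.385] [-0.25 -0.09 -0.96]
{'clock': 0.15, 'qpos': array([-7.58950763e+01,  2.81542382e+01,  8.93410751e+01,  3.76611373e-04,
        6.25518257e+01, -6.04924859e+00]), 'dq': array([ 0.12934292, -0.05188779, -0.09326314, -0.01832845,  0.11963008,
       -0.13561246]), 'tau': array([ 8.47821811e-04, -6.12893987e+01, -2.58279634e+01,  6.91483961e-02,
        4.72802029e-02, -8.76443596e-05]), 'tcp_pos': array([ 0.21533297, -0.58654204,  0.21422361]), 'tcp_rot': array([-1.79953159e+02, -5.29988023e-03,  2.01539964e+01]), 'wrist_force': array([0.50839997, 0.64033502, 0.86825748]), 'torque': array([0.02749606, 0.0123844 , 0.03280542]), 'grip_width': 0.09533842240624137}
```

View pics/scene0.png

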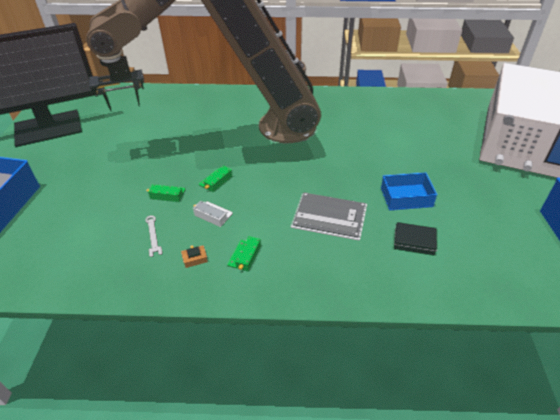

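View pics/side0.png

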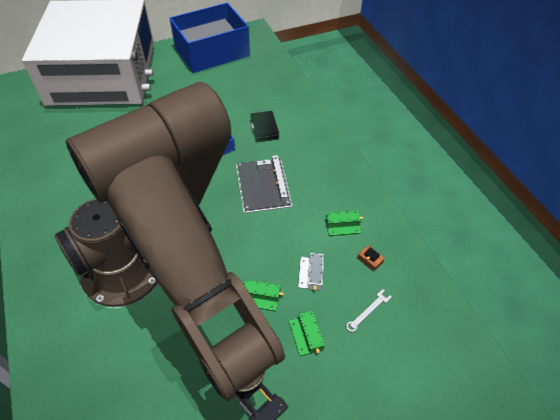

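View pics/wrist0.png

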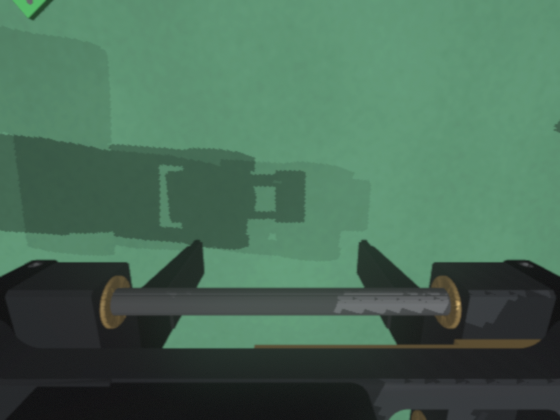

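The scene view shows the grey module near (212,213), the jig near (330,215), three green look-alikes, the wrench (153,235), the block (195,256), the case (415,238) and the bin (408,190). Next I'll measure the poses from the point cloud.

```bash
cat > m.py <<'E'
from h import *
for n,box in [('scene0',((185,245),(195,235),(285,375),(185,245))),('side0',((290,335),(245,300),(225,300),(145,220)))]:
    s=np.load('pics/%s.npz'%n); w=cloud(s); f=s['frame']
    for c,(u0,u1,v0,v1) in [('mod',(*box[0],*box[1])),('jig',(*box[2],*box[3]))]:
        P=w[v0:v1,u0:u1].reshape(-1,3); C=f[v0:v1,u0:u1].reshape(-1,3).astype(int)
        sat=C.max(1)-C.min(1)
        k=(P[:,2]>0.004)&(sat<40)&~np.isnan(P[:,2])
        Q=P[k]; print(n,c,k.sum(),'min',Q.min(0).round(3),'max',Q.max(0).round(3))
        print(np.histogram(Q[:,2],bins=np.arange(0,.06,.004))[0])
        for lo,hi in ([(.004,.014),(.03,.042)] if c=='mod' else [(.009,.019),(.037,.05)]):
            R=Q[(Q[:,2]>lo)&(Q[:,2]<hi)]
            if len(R)>5:
                (cx,cy),(a,b),t=cv2.minAreaRect((R[:,:2]*1000).astype(np.float32)); print(lo,hi,len(R),R.mean(0).round(4),'rect',round(cx,1),round(cy,1),round(a,1),round(b,1),round(t,1))
E
python3 m.py
python3 -c "
import cv2
for n,r in [('scene0',(170,240,130,250)),('scene0',(170,250,270,390)),('side0',(230,310,270,350)),('side0',(140,225,220,310))]:
    a=cv2.imread('pics/%s.png'%n)[r[0]:r[1],r[2]:r[3]]; cv2.imwrite('pics/c%d_%d.png'%(r[0],r[2]),cv2.resize(a,None,fx=4,fy=4,interpolation=cv2.INTER_CUBIC))
import numpy as np
A=[cv2.resize(cv2.imread('pics/'+f),(400,300)) for f in ['c170_130.png','c170_270.png','c230_270.png','c140_220.png']]
cv2.imwrite('pics/crops.png',np.vstack([np.hstack(A[:2]),np.hstack(A[2:])]))
"
```

```text
scene0 mod 547 min [ 0.491 -0.3    0.004] max [ 0.605 -0.173  0.043]
[  0  61  55  25  23  31  22  50 146 120  14   0   0   0]
0.004 0.014 125 [ 0.5546 -0.2261  0.008 ] rect 547.8 -234.4 115.1 73.9 60.7
0.03 0.042 304 [ 0.5618 -0.2408  0.0356] rect 559.9 -242.5 114.7 46.1 60.5
scene0 jig 2405 min [0.436 0.037 0.004] max [0.651 0.294 0.049]
[  0 120 546 889 219  51  51  58  55  82 229  97   8   0]
0.009 0.019 1538 [0.5341 0.1672 0.0134] rect 543.8 165.1 225.9 174.8 77.4
0.037 0.05 401 [0.5972 0.1673 0.0424] rect 592.4 151.3 84.6 194.9 1.5
side0 mod 738 min [ 0.487 -0.304  0.004] max [ 0.6   -0.175  0.046]
[  0 107 138  40   8   9   8  21 122 219  65   1   0   0]
0.004 0.014 274 [ 0.5242 -0.2325  0.0087] rect 543.9 -238.5 110.5 74.1 60.9
0.03 0.042 405 [ 0.5543 -0.2474  0.037 ] rect 556.6 -243.4 113.7 41.9 61.8
side0 jig 2313 min [ 0.313 -0.255  0.004] max [0.647 0.29  0.669]
[  0  99 376 824 518  97  25  22  26  38 127 127  29   1]
0.009 0.019 1599 [0.5242 0.1511 0.0143] rect 537.8 160.0 234.5 167.6 77.3
0.037 0.05 307 [0.5899 0.1603 0.0438] rect 568.0 153.5 200.8 80.5 77.7
```

View pics/crops.png

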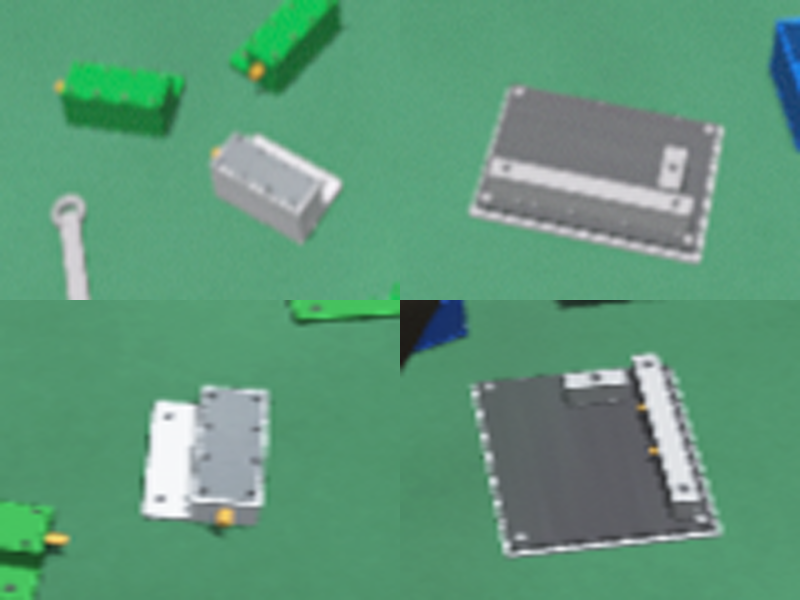

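```bash
cat >> h.py <<'E'
from scipy.spatial.transform import Rotation as Ro
def delta(pos,rpy=None):
    o=bot.get_obs(); R=Ro.from_euler('xyz',o['tcp_rot'],degrees=True)
    d=R.inv().apply(np.array(pos)-o['tcp_pos'])*1000
    T=Ro.from_euler('xyz',rpy,degrees=True) if rpy is not None else R
    r=(R.inv()*T).as_rotvec()
    print('t',o['clock'],'d mm',d.round(1),'rot',r.round(4),'rows~',max(np.linalg.norm(d)/62.5,np.degrees(np.linalg.norm(r))/10.7).round(1));
E
python3 -c "
from h import *
delta([.558,-.243,.21],[180,0,61])"
```

```text
t 0.15 d mm [ 440.1 -204.4    4.4] rot [-7.000e-04 -4.000e-04 -7.129e-01] rows~ 7.8
```

>>> arm_command:
  deltas:
    - [56,-26,0,0,0,-0.1,-1]
    - [112,-52,0,0,0,-0.2,-1]
    - [168,-78,0,0,0,-0.3,-1]
    - [224,-104,0,0,0,-0.4,-1]
    - [280,-130,0,0,0,-0.5,-1]

```text
clock: 0.78
tcp_pos: [0.4346, -0.3667, 0.2146]
tcp_rot: [180.0, 0.0, 49.0]
wrist_force: [0.4, -0.5, 1.1]
grip_width: 0.0951
```

```bash
python3 -c "
from h import *
delta([.558,-.243,.21],[180,0,61])"
```

```text
t 0.775 d mm [174.3  12.    4.6] rot [ 0.000e+00  1.000e-04 -2.098e-01] rows~ 2.8
```

>>> arm_command:
  deltas:
    - [58,4,1,0,0,-0.1,-1]
    - [116,8,3,0,0,-0.21,-1]
    - [174,12,4.5,0,0,-0.21,-1]
    - [174,12,4.5,0,0,-0.21,-1]

```text
clock: 1.27
tcp_pos: [0.559, -0.2422, 0.2096]
tcp_rot: [-180.0, -0.0, 61.1]
wrist_force: [0.3, 0.5, -0.3]
grip_width: 0.0949
```

```bash
python3 -c "
from h import *
snap('wrist','w1');snap('scene','s1')
print(bot.get_obs()['tcp_pos'],bot.get_obs()['tcp_rot'])"
```

```text
[ 0.55701975 -0.24479751  0.20975935] [-1.79958599e+02  1.43477954e-02  6.09098149e+01]
```

View pics/w1.png

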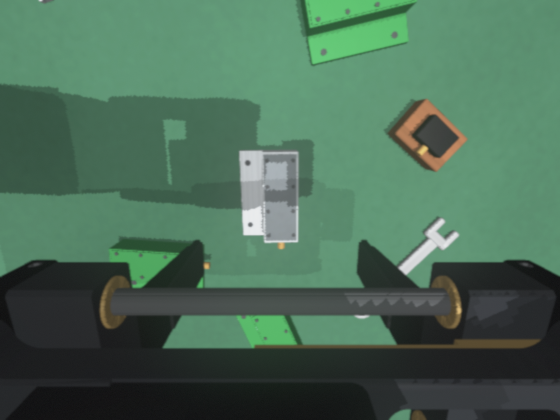

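The wrist view shows the module aligned with the jaws. The tall top covers columns 263-298, rows 152-242; the flange is on the left and the connector is at the bottom (281,245). I'll refine from this.

Run:
```python
from h import *
s=np.load('pics/w1.npz'); w=cloud(s); f=s['frame'].astype(int)
P=w[140:250,235:305].reshape(-1,3)
for lo,hi in [(.005,.012),(.031,.041)]:
    Q=P[(P[:,2]>lo)&(P[:,2]<hi)]; r=cv2.minAreaRect((Q[:,:2]*1000).astype(np.float32)); print(len(Q),Q[:,2].mean(),r)
    yaw=np.radians(-29); ex=np.array([np.cos(yaw),np.sin(yaw)]); ey=np.array([-ex[1],ex[0]])
    a=Q[:,:2]@ex;b=Q[:,:2]@ey
    print(np.percentile(a,[0,1,50,99,100]).round(4),np.percentile(b,[0,1,50,99,100]).round(4))
    # side edges fit
    for q in (0,1):
        bins=np.digitize(b,np.linspace(b.min(),b.max(),25)); pts=[(b[bins==i].mean(),(a[bins==i].min() if q==0 else a[bins==i].max())) for i in range(3,23) if (bins==i).sum()>3]
        print('edge slope deg',np.degrees(np.polyfit(*np.array(pts).T,1)[0]).round(2))
```

```text
1812 0.008356381766356656 ((530.9800415039062, -227.64407348632812), (110.62515258789062, 41.73023223876953), 58.53215789794922)
[0.5553 0.5561 0.5696 0.5832 0.598 ] [0.0033 0.0041 0.0615 0.1124 0.1127]
edge slope deg -0.8
edge slope deg -0.9
3264 0.0369904313184468 ((557.89794921875, -243.20205688476562), (110.36582946777344, 41.972511291503906), 61.77365493774414)
[0.5845 0.5852 0.6053 0.6268 0.6275] [0.0026 0.0044 0.0617 0.112  0.113 ]
edge slope deg -0.9
edge slope deg -0.96
```

```bash
python3 -c "
from h import *
delta([.558,-.2432,.013],[180,0,61.9])"
```

```text
t 1.375 d mm [  1.9   0.2 196.8] rot [-0.0007  0.0002 -0.0173] rows~ 3.1
```

>>> arm_command:
  deltas:
    - [0,0,60,0,0,-0.017,-1]
    - [1,0,120,0,0,-0.017,-1]
    - [1,0,170,0,0,-0.017,-1]
    - [1,0,196,0,0,-0.017,-1]
    - [1,0,196,0,0,-0.017,-1]

```text
clock: 2.0
tcp_pos: [0.5559, -0.2451, 0.0126]
tcp_rot: [-179.8, 0.0, 61.7]
wrist_force: [0.0, 0.4, 0.1]
grip_width: 0.095
```

```bash
python3 -c "
from h import *
delta([.558,-.2432,.013],[180,0,61.9])"
```

```text
t 2.0 d mm [ 2.7  0.9 -0.4] rot [-0.0035  0.0001 -0.0034] rows~ 0.0
```

>>> arm_command:
  deltas:
    - [2,0.5,0,0,0,0,0.2]
    - [2,0.5,0,0,0,0,1]
    - [2,0.5,0,0,0,0,1]
    - [2,0.5,0,0,0,0,1]
    - [2,0.5,0,0,0,0,1]
  newtons: 25

```text
clock: 2.62
tcp_pos: [0.559, -0.2428, 0.0143]
tcp_rot: [180.0, 0.0, 61.8]
wrist_force: [-0.1, -0.3, -0.3]
grip_width: 0.0506
```

>>> arm_command:
  deltas:
    - [0,0,0,0,0,0,1]
    - [0,0,-20,0,0,0,1]
    - [0,0,-50,0,0,0,1]
    - [0,0,-80,0,0,0,1]
    - [0,0,-80,0,0,0,1]

```text
clock: 3.25
tcp_pos: [0.5596, -0.2431, 0.0955]
tcp_rot: [179.8, 0.0, 61.8]
wrist_force: [0.5, -0.2, -4.0]
grip_width: 0.042
```

```bash
python3 -c "
from h import *
s=snap('scene','s2');snap('side','d2');snap('wrist','w2'); print(bot.get_obs())
"; python3 -c "
import cv2,numpy as np
a=cv2.imread('pics/s2.png')[150:270,150:310];b=cv2.imread('pics/w2.png')
cv2.imwrite('pics/j2.png',np.hstack([cv2.resize(a,(400,300)),cv2.resize(b,(400,300))]))"
```

```text
{'clock': 3.4, 'qpos': array([-2.96853096e+01,  3.49397767e+01,  9.83544369e+01, -4.37628256e-03,
        4.68243485e+01, -1.49270765e+00]), 'dq': array([-0.04335852,  0.58062497, -0.04651423, -0.12285358,  0.25949095,
       -0.04146226]), 'tau': array([ 3.77662538e-02, -6.67645097e+01, -2.16258520e+01,  5.66221937e-02,
        4.68911813e-02,  2.85459955e-04]), 'tcp_pos': array([ 0.55830922, -0.24242632,  0.09265538]), 'tcp_rot': array([-1.79881395e+02,  9.56532198e-05,  6.18103959e+01]), 'wrist_force': array([ 0.46855126, -0.40783   , -3.11691684]), 'torque': array([-0.00160723, -0.05707842, -0.00678185]), 'grip_width': 0.04143407518680397}
```

View pics/j2.png

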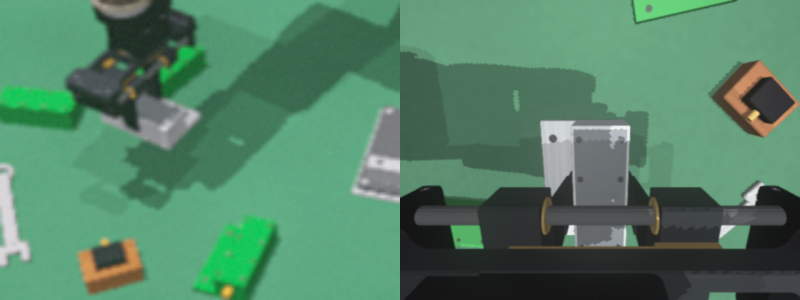

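```bash
python3 -c "
from h import *
delta([.51,.15,.2],[180,0,77.4])"
```

```text
t 3.4 d mm [ 323.1 -228.2 -106.9] rot [-0.0021 -0.0003 -0.2721] rows~ 6.6
```

>>> arm_command:
  deltas:
    - [30,-21,-30,0,0,-0.03,1]
    - [75,-53,-65,0,0,-0.08,1]
    - [120,-85,-90,0,0,-0.13,1]
    - [165,-117,-107,0,0,-0.18,1]
    - [210,-148,-107,0,0,-0.23,1]

```text
clock: 4.03
tcp_pos: [0.5274, 0.0139, 0.201]
tcp_rot: [180.0, -0.0, 75.1]
wrist_force: [0.6, -0.6, -4.4]
grip_width: 0.0419
```

```bash
python3 -c "
from h import *
delta([.51,.15,.2],[180,0,77.4])"
```

```text
t 4.025 d mm [127.  -51.9   1. ] rot [ 0.0004 -0.     -0.0407] rows~ 2.2
```

>>> arm_command:
  deltas:
    - [45,-18,0,0,0,-0.04,1]
    - [90,-37,0,0,0,-0.04,1]
    - [120,-49,0,0,0,-0.04,1]
    - [127,-52,0,0,0,-0.04,1]
    - [127,-52,0,0,0,-0.04,1]

```text
clock: 4.65
tcp_pos: [0.5102, 0.1482, 0.2002]
tcp_rot: [-179.9, 0.0, 77.3]
wrist_force: [-0.1, -0.0, -3.0]
grip_width: 0.042
```

```bash
python3 -c "
from h import *
s=snap('wrist','w3');snap('side','d3');o=bot.get_obs(); print(o['tcp_pos'],o['tcp_rot'])
"
```

```text
[0.51046283 0.14746234 0.20059219] [-1.79961472e+02  3.19123915e-02  7.72368403e+01]
```

View pics/w3.png

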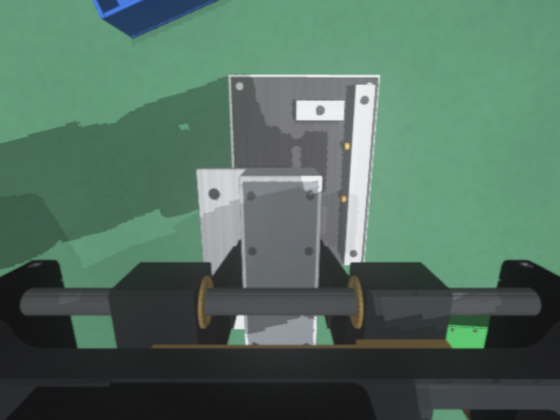

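The wrist view shows the jig (fence top at columns 345-373, stop at rows 100-121, columns 296-344, pins at (346,146) and (343,198)) and the held module, whose plain end is at row 175, columns 243-322. I'll measure the jig frame and how the module sits in the tool.

```bash
cat > m3.py <<'E'
from h import *
s=np.load('pics/w3.npz'); w=cloud(s)
def rect(Q): 
    (c,sz,a)=cv2.minAreaRect((Q[:,:2]*1000).astype(np.float32)); return np.round(c,1),np.round(sz,1),round(a,2),len(Q),Q[:,2].mean().round(4)
def reg(v0,v1,u0,u1,lo,hi):
    P=w[v0:v1,u0:u1].reshape(-1,3); return P[(P[:,2]>lo)&(P[:,2]<hi)]
F=reg(78,262,340,380,.040,.05); print('fence',rect(F))
S=reg(95,125,290,342,.038,.05); print('stop',rect(S))
B=reg(70,170,225,385,.010,.018); print('bed z',B[:,2].mean(),rect(B))
P=w[165:345,190:325].reshape(-1,3); z=P[:,2]; print(np.histogram(z,bins=np.arange(.16,.25,.005)))
M=reg(165,345,235,330,.205,.235);print('mod',rect(M)); 
t=reg(165,240,235,330,.205,.235);print('mod end',rect(t))
yaw=np.radians(-12.6); ex=np.array([np.cos(yaw),np.sin(yaw)]); ey=np.array([-ex[1],ex[0]])
def edge(Q,q,along):
    a,b=Q[:,:2]@ex,Q[:,:2]@ey
    if along=='x': a,b=b,a
    # extreme of a as fn of b
    e=np.linspace(b.min(),b.max(),22); i=np.digitize(b,e); pts=[]
    for k in range(3,20):
        m=i==k
        if m.sum()>2: pts.append((b[m].mean(),a[m].min() if q<0 else a[m].max()))
    p=np.array(pts); c=np.polyfit(p[:,0],p[:,1],1); return np.degrees(c[0]).round(2),np.median(p[:,1]).round(4),b.min().round(4),b.max().round(4)
print('fence face',edge(F,-1,'y'),'back',edge(F,1,'y'))
print('stop face',edge(S,-1,'x'),'back',edge(S,1,'x'))
print('bed far',edge(B,1,'x'),'bed left',edge(B,-1,'y'))
print('mod +y end',edge(t,1,'x'),'+x',edge(t,1,'y'),'-x',edge(t,-1,'y'))
o=bot.get_obs();tc=o['tcp_pos'];print('tcp jig axes',tc[:2]@ex,tc[:2]@ey,tc[2],o['tcp_rot'])
E
python3 m3.py
```

```text
fence (array([592.5, 153.3]), array([195.6,  35. ]), 77.65, 3423, np.float64(0.0442))
stop (array([570.2, 233.8]), array([20. , 47.5]), 77.33, 951, np.float64(0.0424))
bed z 0.014433826104199188 (array([553.8, 223. ]), array([101.6, 164.4]), 77.19, 10014, np.float64(0.0144))
(array([    0,     0,     0,     0,     0,     0,  3190,   740,   105,
         138,   144,   150, 11105,   173,   168,   140,   152]), array([0.16 , 0.165, 0.17 , 0.175, 0.18 , 0.185, 0.19 , 0.195, 0.2  ,
       0.205, 0.21 , 0.215, 0.22 , 0.225, 0.23 , 0.235, 0.24 , 0.245]))
mod (array([511.4, 152.5]), array([100.1,  53.2]), 77.67, 11834, np.float64(0.2229))
mod end (array([518. , 184.7]), array([34.1, 42.2]), 77.33, 5542, np.float64(0.2225))
fence face (np.float64(-2.94), np.float64(0.541), np.float64(0.181), np.float64(0.3766)) back (np.float64(0.27), np.float64(0.5613), np.float64(0.181), np.float64(0.3766))
stop face (np.float64(-0.15), np.float64(0.3427), np.float64(0.4817), np.float64(0.5292)) back (np.float64(-0.07), np.float64(0.3625), np.float64(0.4817), np.float64(0.5292))
bed far (np.float64(-0.17), np.float64(0.3891), np.float64(0.4096), np.float64(0.5741)) bed left (np.float64(0.12), np.float64(0.4102), np.float64(0.2875), np.float64(0.3893))
mod +y end (np.float64(-0.14), np.float64(0.3102), np.float64(0.4441), np.float64(0.4863)) +x (np.float64(-0.04), np.float64(0.486), np.float64(0.2762), np.float64(0.3103)) -x (np.float64(0.31), np.float64(0.4445), np.float64(0.2762), np.float64(0.3103))
tcp jig axes 0.4660013156943799 0.25526498121239816 0.20059218756773908 [-1.79961472e+02  3.19123915e-02  7.72368403e+01]
```

>>> arm_command:
  deltas:
    - [14,5,40,0,0,0,1]
    - [26,10,90,0,0,0,1]
    - [26,10,140,0,0,0,1]
    - [26,10,167,0,0,0,1]
    - [26,10,167,0,0,0,1]

```text
clock: 5.38
tcp_pos: [0.5253, 0.1703, 0.0324]
tcp_rot: [-179.8, 0.1, 77.2]
wrist_force: [0.1, 0.0, -3.4]
grip_width: 0.0415
```

```bash
python3 -c "
from h import *
s=snap('wrist','w4');snap('side','d4');o=bot.get_obs(); print(o['tcp_pos'],o['tcp_rot'],o['wrist_force'])
"; python3 -c "
import cv2,numpy as np
a=cv2.imread('pics/d4.png')[130:230,200:333];b=cv2.imread('pics/w4.png')
cv2.imwrite('pics/j4.png',np.hstack([cv2.resize(a,(400,300)),cv2.resize(b,(400,300))]))"
```

```text
[0.52651885 0.17090445 0.03482389] [ 1.79960733e+02 -1.00420554e-02  7.72224302e+01] [ 0.42389782  0.65807621 -3.74261758]
```

View pics/j4.png

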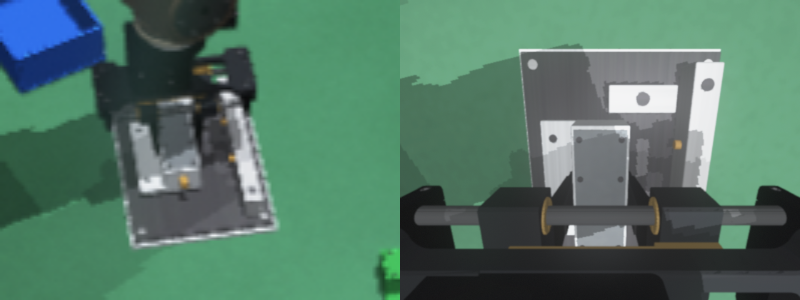

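>>> arm_command:
  deltas:
    - [0,0,3,0,0,0,1]
    - [0,0,5,0,0,0,1]
    - [0,0,5,0,0,0,1]

```text
clock: 5.85
tcp_pos: [0.5259, 0.1715, 0.0295]
tcp_rot: [180.0, -0.0, 77.3]
wrist_force: [0.6, 0.1, -3.6]
grip_width: 0.0418
```

>>> arm_command:
  deltas:
    - [0,0,1,0,0,0,1]
    - [0,0,1,0,0,0,1]

```text
clock: 6.1
tcp_pos: [0.5259, 0.1715, 0.0282]
tcp_rot: [180.0, 0.0, 77.3]
wrist_force: [0.5, 0.5, -2.8]
grip_width: 0.0419
```

>>> arm_command:
  deltas:
    - [4,0,0,0,0,0,1]
    - [4,0,0,0,0,0,1]

```text
clock: 6.35
tcp_pos: [0.5269, 0.1758, 0.0282]
tcp_rot: [180.0, -0.0, 77.3]
wrist_force: [0.8, 1.0, -2.7]
grip_width: 0.0416
```

>>> arm_command:
  deltas:
    - [1,0,0,0,0,0,1]
    - [1,0,0,0,0,0,1]

```text
clock: 6.6
tcp_pos: [0.5269, 0.1764, 0.0281]
tcp_rot: [180.0, 0.0, 77.3]
wrist_force: [-0.8, 0.2, -1.4]
grip_width: 0.042
```

```bash
cat > m5.py <<'E'
import sys
from h import *
s=snap('wrist',sys.argv[1]); w=cloud(s)
yaw=np.radians(-12.75); ex=np.array([np.cos(yaw),np.sin(yaw)]); ey=np.array([-ex[1],ex[0]])
X=(w[...,:2]@ex); Y=w[...,:2]@ey
# jig origin
J=np.array([.4917,.2775]); c,sn=np.cos(np.radians(-12.6)),np.sin(np.radians(-12.6))
O=np.array([c,sn])*J[0]+np.array([-sn,c])*J[1]; X=X-O@ex; Y=Y-O@ey; Z=w[...,2]
print('O',O)
E=(abs(X-.015)<.02)&(Y>.06)&(Y<.09)&(Z>.036)&(Z<.048)
print('stop face y',np.percentile(Y[E],[1,99]),Z[E].mean())
M=(Z>.046)&(Z<.056)&(Y<.068)&(Y>0.03)&(X>-.05)&(X<.045)
if M.sum()>20:
    print('mod top',M.sum(),'x',np.percentile(X[M],[1,99]),'y max',np.percentile(Y[M],99.5),'z',Z[M].mean())
    print(cv2.minAreaRect(np.stack([X[M],Y[M]],-1).astype(np.float32)*1000))
G=(Z>.019)&(Z<.026)&(Y<.068)&(Y>0.03)&(X>-.09)&(X<.0); print('flange z',G.sum(),np.median(Z[G]) if G.any() else 0)
o=bot.get_obs(); t=o['tcp_pos']; print('tcp jig',t[:2]@ex-O@ex,t[:2]@ey-O@ey,t[2],o['tcp_rot'],o['wrist_force'],o['clock'])
E
python3 m5.py w5
```

```text
O [0.54039302 0.16355587]
stop face y [0.06378427 0.08460409] 0.0424444167586279
mod top 5273 x [-0.0368251   0.00404975] y max 0.06382407318869747 z 0.05099478298926735
((-16.343189239501953, 46.98967742919922), (33.94325256347656, 42.20017623901367), 89.83586120605469)
flange z 2398 0.02236986453966657
tcp jig -0.015948964979569547 0.009609663117623235 0.02812600777419987 [1.79996227e+02 8.10637927e-04 7.72843254e+01] [ 0.68840482  0.92738535 -1.01814787] 6.65
```

>>> arm_command:
  deltas:
    - [1,0,0.7,0,0,0,1]
    - [1,0,0.7,0,0,0,1]

```text
clock: 6.9
tcp_pos: [0.527, 0.1767, 0.0281]
tcp_rot: [180.0, 0.0, 77.3]
wrist_force: [-2.7, -6.5, 9.5]
grip_width: 0.0418
```

Contact with both the stop and the bed shows in the wrist force. I'll release the module here.

>>> arm_command:
  deltas:
    - [-0.5,0,-0.6,0,0,0,1]
    - [-0.5,0,-0.6,0,0,0,-0.4]
    - [-0.5,0,-0.6,0,0,0,-0.4]
    - [-0.5,0,-0.6,0,0,0,-0.4]
    - [-0.5,0,-0.6,0,0,0,-0.4]

```text
clock: 7.52
tcp_pos: [0.5271, 0.1769, 0.028]
tcp_rot: [180.0, 0.0, 77.3]
wrist_force: [-0.2, -0.1, 0.2]
grip_width: 0.0664
```

>>> arm_command:
  deltas:
    - [0,0,0,0,0,0,-0.4]
    - [0,0,-15,0,0,0,-0.4]
    - [0,0,-50,0,0,0,-0.4]
    - [0,0,-80,0,0,0,1]
    - [0,0,-80,0,0,0,1]

```text
clock: 8.15
tcp_pos: [0.5281, 0.1771, 0.1109]
tcp_rot: [179.8, -0.1, 77.3]
wrist_force: [0.0, -0.0, -0.6]
grip_width: 0.0518
```

```bash
python3 m5.py w6; python3 -c "
from h import *
snap('side','d6')
a=cv2.imread('pics/d6.png')[130:230,200:333];b=cv2.imread('pics/w6.png')
cv2.imwrite('pics/j6.png',np.hstack([cv2.resize(a,(400,300)),cv2.resize(b,(400,300))]))"
```

```text
O [0.54039302 0.16355587]
stop face y [0.06550865 0.08479172] 0.042449105190213846
mod top 2339 x [-0.03671896  0.00426456] y max 0.06404681386235513 z 0.05104905519579426
((-16.19597816467285, 47.09970474243164), (34.149112701416016, 42.017452239990234), 89.92952728271484)
flange z 1212 0.02238353084677768
tcp jig -0.01561000079238839 0.01022058589460817 0.10936882867471123 [ 1.79870245e+02 -5.40410563e-02  7.72811902e+01] [-0.54002273 -0.5619759  -0.66886653] 8.2
```

View pics/j6.png

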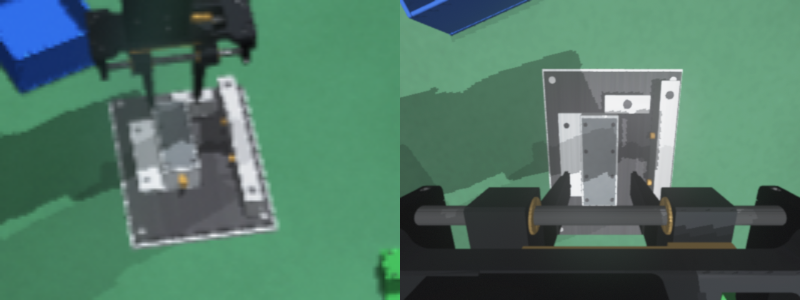

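```bash
cat >> h.py <<'E'
def jig(x,y,z):
    yaw=np.radians(-12.75); ex=np.array([np.cos(yaw),np.sin(yaw)]); ey=np.array([-ex[1],ex[0]])
    return np.r_[np.array([.5404,.16356])+ex*x+ey*y,z]
E
python3 -c "
from h import *
delta(jig(-.052,.0095,.10),[180,0,167.25])"
```

```text
t 8.25 d mm [ -0.5 -36.    8.4] rot [ 7.0000e-04  4.0000e-04 -1.5703e+00] rows~ 8.4
```

>>> arm_command:
  deltas:
    - [0,-8,0,0,0,-0.18,1]
    - [0,-16,0,0,0,-0.36,1]
    - [0,-24,0,0,0,-0.54,1]
    - [0,-32,0,0,0,-0.72,1]
    - [0,-36,0,0,0,-0.9,1]
  newtons: 40

```text
clock: 8.88
tcp_pos: [0.4911, 0.1847, 0.1071]
tcp_rot: [-179.9, -0.0, 129.2]
wrist_force: [-0.4, 0.1, -0.5]
grip_width: 0.0008
```

```bash
python3 -c "
from h import *
delta(jig(-.052,.0095,.10),[180,0,167.25])"
```

```text
t 8.875 d mm [-0.8  0.3  7. ] rot [-0.0016 -0.0014 -0.6642] rows~ 3.6
```

>>> arm_command:
  deltas:
    - [0,0,0,0,0,-0.18,1]
    - [0,0,10,0,0,-0.36,1]
    - [0,0,25,0,0,-0.54,1]
    - [0,0,45,0,0,-0.664,1]
    - [0,0,57,0,0,-0.664,1]

```text
clock: 9.5
tcp_pos: [0.4913, 0.1846, 0.0494]
tcp_rot: [-179.9, -0.1, 166.8]
wrist_force: [0.4, -0.3, 0.1]
grip_width: 0.0003
```

```bash
python3 -c "
from h import *
snap('side','d7');snap('wrist','w7');snap('scene','s7')
delta(jig(-.052,.0095,.026),[180,0,167.25])
a=cv2.imread('pics/d7.png')[130:230,200:333];b=cv2.imread('pics/w7.png')
cv2.imwrite('pics/j7.png',np.hstack([cv2.resize(a,(400,300)),cv2.resize(b,(400,300))]))"
```

```text
t 9.65 d mm [-0.3 -0.3 24.3] rot [-0.0008 -0.0015 -0.0088] rows~ 0.4
```

View pics/j7.png

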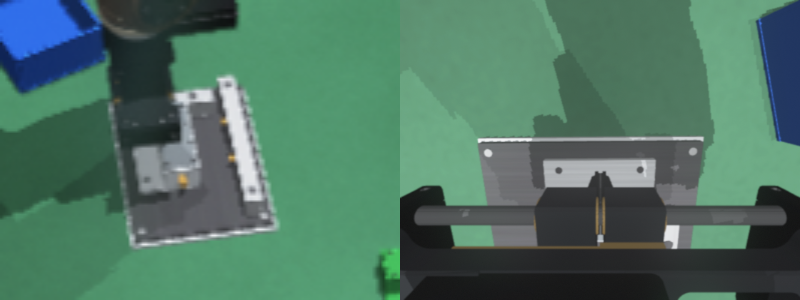

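>>> arm_command:
  deltas:
    - [0,0,15,0,0,-0.008,1]
    - [0,0,24,0,0,-0.008,1]
    - [0,0,25,0,0,-0.008,1]
    - [0,0,25,0,0,-0.008,1]

```text
clock: 10.15
tcp_pos: [0.492, 0.1848, 0.026]
tcp_rot: [-180.0, -0.0, 167.3]
wrist_force: [-0.5, -0.3, -0.3]
grip_width: 0.0004
```

>>> arm_command:
  deltas:
    - [-4,0,0,0,0,0,1]
    - [-8,0,0,0,0,0,1]
    - [-12,0,0,0,0,0,1]
    - [-16,0,0,0,0,0,1]
    - [-16,0,0,0,0,0,1]

```text
clock: 10.78
tcp_pos: [0.5083, 0.1812, 0.026]
tcp_rot: [180.0, 0.1, 167.3]
wrist_force: [0.2, 0.4, 0.0]
grip_width: 0.0006
```

```bash
cat > m8.py <<'E'
import sys
from h import *
J=jig(0,0,0)[:2]; yaw=np.radians(-12.75); ex=np.array([np.cos(yaw),np.sin(yaw)]); ey=np.array([-ex[1],ex[0]])
o=bot.get_obs(); t=o['tcp_pos']; f=o['wrist_force']
for n in sys.argv[2:]:
    s=snap(n,n+sys.argv[1]); w=cloud(s); X=(w[...,:2]-J)@ex; Y=(w[...,:2]-J)@ey; Z=w[...,2]
    M=(Z>.046)&(Z<.054)&(Y<.075)&(Y>-.06)&(X>-.05)&(X<.06)
    C=s['frame'].astype(int); M&=(C.max(-1)-C.min(-1)<45)
    print(n,M.sum(),'x',np.percentile(X[M],[1,50,99]).round(4),'y',np.percentile(Y[M],[1,99]).round(4),'z',np.median(Z[M]).round(4),cv2.minAreaRect(np.stack([X[M],Y[M]],-1).astype(np.float32)*1000))
print('tcp jig',(t[:2]-J)@ex,(t[:2]-J)@ey,t[2],'F jig',f[:2]@ex,f[:2]@ey,f[2],o['clock'])
E
python3 m8.py 8 side scene; python3 -c "
from h import *
a=cv2.imread('pics/side8.png')[130:230,200:333];b=cv2.imread('pics/scene8.png')[170:250,280:387]
cv2.imwrite('pics/j8.png',np.hstack([cv2.resize(a,(400,300)),cv2.resize(b,(400,300))]))"
```

```text
side 124 x [-0.0238  0.0125  0.0587] y [-0.0562  0.0742] z 0.0492 ((20.113643646240234, 10.890182495117188), (132.6092987060547, 82.84188079833984), 86.02549743652344)
scene 279 x [-0.0254  0.0005  0.0594] y [-0.0437  0.0665] z 0.0495 ((16.91765785217285, 6.9000244140625), (86.01074981689453, 133.42874145507812), 0.49361780285835266)
tcp jig -0.035231442018390166 0.010115985734698931 0.026008125832400746 F jig 0.12412653165378931 0.4570732796539839 0.02839558605214644 10.775
```

View pics/j8.png

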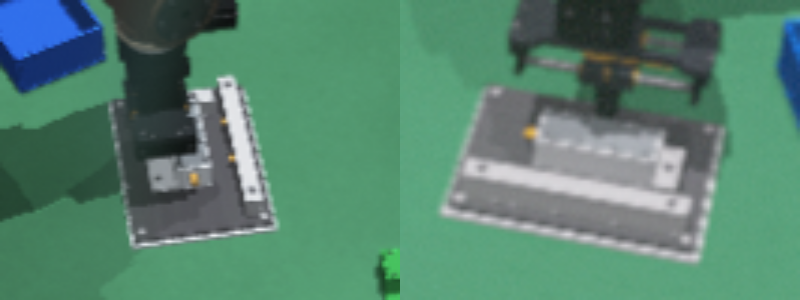

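>>> arm_command:
  deltas:
    - [-5,0,0,0,0,0,1]
    - [-11,0,0,0,0,0,1]
    - [-17,0,0,0,0,0,1]
    - [-22,0,0,0,0,0,1]
    - [-25,0,0,0,0,0,1]

```text
clock: 11.5
tcp_pos: [0.5323, 0.1757, 0.026]
tcp_rot: [-180.0, -0.0, 167.3]
wrist_force: [-4.2, -0.1, 0.7]
grip_width: 0.0004
```

```bash
python3 m8.py 9 side scene; python3 -c "
from h import *
a=cv2.imread('pics/side9.png')[130:230,200:333];b=cv2.imread('pics/scene9.png')[170:250,280:387]
cv2.imwrite('pics/j9.png',np.hstack([cv2.resize(a,(400,300)),cv2.resize(b,(400,300))]))"
```

```text
side 119 x [0.0006 0.0373 0.0589] y [-0.0569  0.0636] z 0.0497 ((37.81027603149414, 7.9744720458984375), (127.44037628173828, 59.72814178466797), 80.03582763671875)
scene 305 x [-0.0022  0.024   0.0554] y [-0.0442  0.0649] z 0.0497 ((27.96758460998535, 8.801467895507812), (60.11227798461914, 119.2491455078125), 3.5066304206848145)
tcp jig -0.010608191435714 0.01005336879434439 0.02595492309203104 F jig -4.119395844641776 -1.0059427057869792 0.6987880415528192 11.5
```

View pics/j9.png

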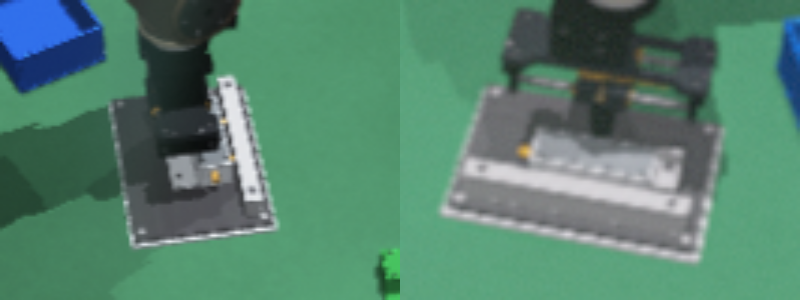

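>>> arm_command:
  deltas:
    - [-2,0,0,0,0,0,1]
    - [-4,0,0,0,0,0,1]
    - [-4,0,0,0,0,0,1]

```text
clock: 11.98
tcp_pos: [0.5353, 0.175, 0.026]
tcp_rot: [-180.0, -0.1, 167.4]
wrist_force: [-4.5, 1.4, 1.7]
grip_width: 0.0006
```

>>> arm_command:
  deltas:
    - [-1,0,0,0,0,0,1]
    - [-2,0,0,0,0,0,1]
    - [-2,0,0,0,0,0,1]

```text
clock: 12.35
tcp_pos: [0.5366, 0.1747, 0.026]
tcp_rot: [-180.0, -0.1, 167.4]
wrist_force: [-8.4, 3.8, 4.5]
grip_width: 0.0005
```

>>> arm_command:
  deltas:
    - [-1,0,0,0,0,0,1]
    - [-1,0,0,0,0,0,1]

```text
clock: 12.6
tcp_pos: [0.5374, 0.1745, 0.026]
tcp_rot: [-180.0, -0.2, 167.4]
wrist_force: [-9.2, 3.0, 5.8]
grip_width: 0.0004
```

>>> arm_command:
  deltas:
    - [-1,0,0,0,0,0,1]
    - [-2,0,0,0,0,0,1]
    - [-2,0,0,0,0,0,1]

```text
clock: 12.98
tcp_pos: [0.5389, 0.1742, 0.026]
tcp_rot: [-179.9, -0.2, 167.4]
wrist_force: [-10.9, 4.1, 6.7]
grip_width: 0.0003
```

>>> arm_command:
  deltas:
    - [-1,0,0,0,0,0,1]
    - [-1,0,0,0,0,0,1]

```text
clock: 13.22
tcp_pos: [0.5389, 0.1742, 0.026]
tcp_rot: [-179.9, -0.3, 167.4]
wrist_force: [-15.9, 6.8, 10.6]
grip_width: 0.0006
```

```bash
python3 m8.py 10 side scene; python3 -c "
from h import *
a=cv2.imread('pics/side10.png')[130:230,200:333];b=cv2.imread('pics/scene10.png')[170:250,280:387]
cv2.imwrite('pics/j10.png',np.hstack([cv2.resize(a,(400,300)),cv2.resize(b,(400,300))]))"
```

```text
side 108 x [0.0075 0.0417 0.0588] y [-0.0509  0.0601] z 0.0504 ((33.61896514892578, 8.921981811523438), (119.774658203125, 51.49030685424805), 88.48600769042969)
scene 303 x [0.0058 0.0316 0.0578] y [-0.0435  0.0644] z 0.0497 ((30.465965270996094, 14.000347137451172), (116.5638198852539, 55.951316833496094), 89.6435546875)
tcp jig -0.003785677935086528 0.010016740175164265 0.026030651926678965 F jig -16.962599700974398 3.145676168102074 10.631674976652985 13.225
```

View pics/j10.png

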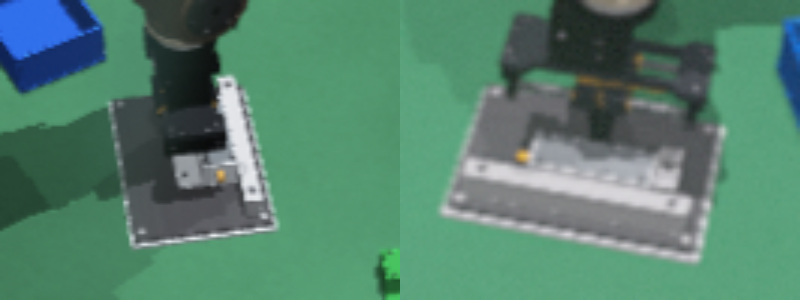

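>>> arm_command:
  deltas:
    - [-1,0,0,0,0,0,1]
    - [-1,0,0,0,0,0,1]

```text
clock: 13.58
tcp_pos: [0.5389, 0.1741, 0.026]
tcp_rot: [-179.9, -0.4, 167.4]
wrist_force: [-19.3, 8.0, 13.6]
grip_width: 0.0006
```

>>> arm_command:
  deltas:
    - [-1,0,0,0,0,0,1]
    - [-1,0,0,0,0,0,1]

```text
clock: 13.82
tcp_pos: [0.539, 0.1741, 0.026]
tcp_rot: [-179.9, -0.5, 167.4]
wrist_force: [-23.8, 10.3, 16.7]
grip_width: 0.0005
```

```bash
python3 m8.py 11 side scene
```

```text
side 111 x [0.0071 0.0432 0.0591] y [-0.0513  0.0657] z 0.0496 ((40.599884033203125, 8.120372772216797), (119.42903137207031, 52.452388763427734), 80.92871856689453)
scene 303 x [0.0061 0.0316 0.0556] y [-0.0432  0.064 ] z 0.0497 ((29.854557037353516, 10.059280395507812), (56.084659576416016, 110.52127838134766), 2.4989233016967773)
tcp jig -0.003744162707437297 0.009984347969049154 0.026036309342563044 F jig -25.468229693847725 4.831066103517633 16.68824258230656 13.825
```

Run:
```python
from h import *
J=jig(0,0,0)[:2]; yaw=np.radians(-12.75); ex=np.array([np.cos(yaw),np.sin(yaw)]); ey=np.array([-ex[1],ex[0]])
for n in ['scene10','scene11','side11']:
    s=np.load('pics/%s.npz'%n); w=cloud(s); X=(w[...,:2]-J)@ex; Y=(w[...,:2]-J)@ey; Z=w[...,2]
    for y in np.arange(-.04,.065,.015):
        m=(abs(Y-y)<.0075)&(X>0)&(X<.075)&(Z>.03)&(Z<.056)
        o=np.argsort(X[m]); 
        M=m&(Z>.0475); F=m&(Z<.0465)&(X>.045)
        print(n,y.round(3),'mod xmax',X[M].max().round(4) if M.any() else None,'zmed',np.median(Z[M]).round(4) if M.any() else None,'fence xmin',X[F].min().round(4) if F.any() else None, 'fz',np.median(Z[F]).round(4) if F.any() else None)
a=cv2.imread('pics/side11.png')[150:215,255:305];b=cv2.imread('pics/scene11.png')[190:240,290:370]
cv2.imwrite('pics/j11.png',np.hstack([cv2.resize(a,(400,520),interpolation=2),cv2.resize(b,(400,520),interpolation=2)]))
```

```text
scene10 -0.04 mod xmax 0.0578 zmed 0.0502 fence xmin 0.0475 fz 0.0417
scene10 -0.025 mod xmax 0.0733 zmed 0.0502 fence xmin 0.0453 fz 0.0418
scene10 -0.01 mod xmax 0.0689 zmed 0.0497 fence xmin 0.0476 fz 0.0413
scene10 0.005 mod xmax 0.0609 zmed 0.0502 fence xmin 0.0464 fz 0.042
scene10 0.02 mod xmax 0.0719 zmed 0.0503 fence xmin 0.0456 fz 0.042
scene10 0.035 mod xmax 0.0506 zmed 0.05 fence xmin 0.0455 fz 0.0419
scene10 0.05 mod xmax 0.0501 zmed 0.0503 fence xmin 0.0477 fz 0.0416
scene10 0.065 mod xmax 0.0587 zmed 0.0498 fence xmin 0.0454 fz 0.0413
scene11 -0.04 mod xmax 0.0616 zmed 0.0506 fence xmin 0.0471 fz 0.0421
scene11 -0.025 mod xmax 0.066 zmed 0.05 fence xmin 0.0455 fz 0.0411
scene11 -0.01 mod xmax 0.0638 zmed 0.0504 fence xmin 0.0476 fz 0.0426
scene11 0.005 mod xmax 0.0536 zmed 0.0495 fence xmin 0.0476 fz 0.0412
scene11 0.02 mod xmax 0.0689 zmed 0.051 fence xmin 0.0473 fz 0.0419
scene11 0.035 mod xmax 0.0544 zmed 0.0502 fence xmin 0.0458 fz 0.0424
scene11 0.05 mod xmax 0.0604 zmed 0.0502 fence xmin 0.0457 fz 0.0414
scene11 0.065 mod xmax 0.0738 zmed 0.0503 fence xmin 0.0464 fz 0.0414
side11 -0.04 mod xmax 0.0641 zmed 0.0511 fence xmin 0.0479 fz 0.0441
side11 -0.025 mod xmax 0.0621 zmed 0.0517 fence xmin 0.051 fz 0.0428
side11 -0.01 mod xmax 0.0538 zmed 0.052 fence xmin 0.0497 fz 0.044
side11 0.005 mod xmax 0.0596 zmed 0.0509 fence xmin 0.0503 fz 0.0434
side11 0.02 mod xmax 0.0528 zmed 0.0509 fence xmin 0.0513 fz 0.0433
side11 0.035 mod xmax 0.0513 zmed 0.0514 fence xmin 0.05 fz 0.0451
side11 0.05 mod xmax 0.0645 zmed 0.0518 fence xmin 0.0502 fz 0.0439
side11 0.065 mod xmax 0.0562 zmed 0.048 fence xmin 0.0478 fz 0.0434
```

View pics/j11.png

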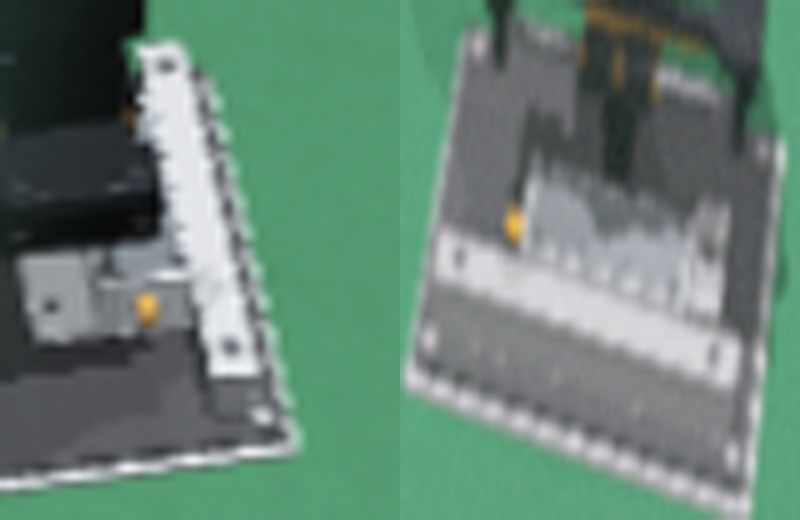

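Both views show the module's long side flush on the fence, with its end at the stop (scene crop around (690,260)). The force balance also says it's on the fence. I'll firm the push a little and take out the force that's pushing it away from the stop.

>>> arm_command:
  deltas:
    - [-0.5,0.5,0,0,0,0,1]
    - [-1,1,0,0,0,0,1]
    - [-1,1,0,0,0,0,1]

```text
clock: 14.3
tcp_pos: [0.5389, 0.1741, 0.026]
tcp_rot: [-179.8, -0.7, 167.4]
wrist_force: [-29.3, 4.9, 21.9]
grip_width: 0.0004
```

```bash
python3 m8.py 12 side scene
```

```text
side 108 x [0.0073 0.0439 0.0593] y [-0.0503  0.0679] z 0.0499 ((39.90361022949219, 9.83255386352539), (123.71379852294922, 49.33412551879883), 79.99864196777344)
scene 289 x [0.0065 0.0312 0.0547] y [-0.0436  0.0641] z 0.05 ((29.252872467041016, 2.0591964721679688), (51.71711349487305, 126.4193344116211), 3.195709705352783)
tcp jig -0.0037804975827106947 0.010001371528527559 0.02602139262946589 F jig -29.647947866539834 -1.710873889098028 21.904577506531123 14.3
```

>>> arm_command:
  deltas:
    - [0,0,-0.5,0,0,0,1]
    - [0,0,-0.5,0,0,0,1]
    - [0,0,-0.5,0,0,0,1]

```text
clock: 14.78
tcp_pos: [0.5389, 0.1741, 0.0261]
tcp_rot: [-179.8, -0.7, 167.4]
wrist_force: [-27.9, 5.0, 14.6]
grip_width: 0.0003
```

>>> arm_command:
  deltas:
    - [0,0,0,0,0,0,1]
    - [0,0,0,0,0,0,1]
    - [0,0,0,0,0,0,1]

```text
clock: 15.15
tcp_pos: [0.5389, 0.1741, 0.0261]
tcp_rot: [-179.8, -0.7, 167.4]
wrist_force: [-27.1, 5.7, 15.9]
grip_width: 0.0003
```

```bash
python3 m8.py 13 scene wrist; python3 m8.py 14
```

```text
scene 296 x [0.0068 0.0318 0.0548] y [-0.0424  0.0651] z 0.0495 ((31.817089080810547, 14.007865905761719), (116.26492309570312, 52.34064483642578), 89.5083236694336)
wrist 620 x [-0.0162  0.0281  0.0393] y [-0.0457  0.0636] z 0.0507 ((11.842796325683594, 9.0377197265625), (110.06333923339844, 56.63745880126953), 89.62995910644531)
tcp jig -0.003798162162015316 0.009992496842591701 0.026057000526492218 F jig -27.719538047093298 -0.410293341424161 15.865710629000557 15.15
tcp jig -0.0037782244816846108 0.010020760139361259 0.026064195596497027 F jig -27.974555085690415 -0.7975626020107631 16.4459081884017 15.25
```

```bash
python3 -c "
from h import *
print(bot.job_done()); o=bot.get_obs(); print(o['clock'],o['wrist_force'])"
```

```text
the job is handed in; nothing more can be done
None
the job is handed in; nothing more can be done
```

I set the module flat on the jig bed and butted its plain end against the stop, about 45 mm clear of the fence. With the shut fingertips in the corner above its flange, I then pushed it over the pins onto the fence and handed the job in while still pushing. I got no verdict back.

- **Push at the end:** about 28 N towards the fence and 16 N down, and nearly nothing along the fence. The fingertips moved only about 0.1 mm over the last 4 mm of commanded push, so the module is up against something solid. With worst-case drag and pin force, at least 7 N still reaches the fence and about 19 N the bed, both well under 60 N.
- **Camera checks:** the module looks flush on the fence, square and level, with its end at the stop.
- **Not measured directly:** I could not read the pin travel, so that they are in follows from the force balance and the pictures. The tall side's inner face read 1–2 mm short of its home position, which is within the 1–2 mm camera error.
- **Disagreement:** the fingertip height read about 4 mm above the flange top, so some of the downward force may come from friction on the tall side rather than contact with the flange.
- **Rest of the bench:** I did not touch the bystanders or the green look-alikes. The job took about 15 s.

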